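# Turn the plate over and gauge its marked spot

## Robot

A 6-joint arm with a two-finger parallel gripper is mounted at the origin on the work surface; the furniture and walls round the work are solid. World frame = base frame: x ahead of the robot, y to its left, z up, the work surface at z = 0. Lengths are in m, angles in rad, forces in N, time in s.
With the tool pointing down it reaches from about 0.325 to 0.9 m from the base axis. Payload 3.5 kg.
Tool frame: the origin (TCP) lies on the centre line of the jaws, within the pads' length; the fingertips stand 14 mm ahead of it and the grasp point (between the pads) lies 5 mm behind it; z points along the fingers, y is the line along which they close (so a half turn about z gives the same grasp; the last joint's range is limited). The gripper opens to 85 mm and grips with 20 to 120 N. Pads are 22 mm wide; open, the fingers measure 114 mm over their backs; the gripper's body (76 mm by 85 mm) begins 54 mm behind the grasp point. The pads swing forward as they close: fully open they stand 13 mm farther back than shut.
Start: joints at [-1.432, 0.276, -0.026, 1.268, 0, 1.467], TCP at [0.15, -0.607, 0.245] pointing down, gripper open.
Joint ranges: [-3.12, 3.12], [-0.85, 1.88], [-1.08, 1.24], [-1.95, 2.15], [-1.57, 1.53], [-3.14, 3.14]. Speed limits (rad/s): [2.57, 2.57, 3.14, 3.14, 3.14, 3.14].

## Interface

Orientations are given as [roll, pitch, yaw] about the fixed x, y, z axes, in that order (R = Rz(yaw) Ry(pitch) Rx(roll)).
In Python, from workcell import telemetry, imaging, workorder gives the robot as it stands. The module is installed in compiled form; this text tells all that it offers.
- The arm moves only by the shell command python3 -m creep 'ROWS'. ROWS is a JSON object of lists of equal length, an entry for each row: "offset": the shift along the tool's x, y, z in mm, a list of three; "twist": the turn, a rotation vector about the tool's x, y, z in rad, a list of three; "hand": the opening, from 0 (shut) to 1 (fully open). In form: {"offset": [[tx, ty, tz], ...], "twist": [[rx, ry, rz], ...], "hand": [hand, ...]}. A call has 1 to 20 rows; each row shifts and turns the commanded pose from where the row before left it, along the tool's axes as they then stand; what a row does not reach is not made up. A row lasts 1/8 s, in which the tool goes at most 62.5 mm and 10.7 degrees, less where a joint would pass 70% of its speed; a pose out of reach is approached as far as the arm can. A call is refused whole if a number of a shift passes 62.5 or a number of a turn 0.188, either way. A call with a gripper value outside its range is refused whole. The fingers move at their own pace and stop on an object; the grip force is fixed at half the most. Time passes only in rows, so rows that do not move let the fingers close. It gives the time, the measured TCP pose, the force, the opening and the grip force at its end, in the units of the state.
- telemetry.get_obs(): the state, without advancing time (a new reading comes with each control period).
- imaging.camera(name): name is "side" or "top" or "wrist"; returns a dict with "img" (420x560x3 uint8, red, green, blue), "camera_matrix" (3x3 intrinsics, pixels), "distortion" ([k1, k2, p1, p2, k3] as OpenCV has them; the pictures are not rectified), "pose" (4x4, takes a point from camera to world coordinates). Camera axes: x right, y down, z forward; pixel columns grow to the right and rows downward; lengths in m; the calibration is good to about 2 mm. A picture is of the moment at which its call begins. There is no depth.
- workorder.finish_job(): hands the job in; it is judged then, once.
The state is a dict: "clock": time; "joint_positions": joint angles; "dq": joint speeds; "effort": joint torques, N m; "tcp_pos": TCP position; "eef_rot": TCP orientation; "wrist_force": force on the tool from outside, world axes, zero at the start; "moment": the same for the moment, N m; "grip_width": finger opening in m; "grip_force": force on a finger pad.
Only numpy, scipy, OpenCV 4.12 (cv2) and the standard library are available. Lean on these libraries where they do the work, as an engineer would, in place of code of your own. Each camera call takes 0.05 s, during which the arm holds its last target. There are 200 camera calls.

## Task

Swing the hinged steel plate of the jig right over by its wire handle, until it lies fully home with its scribed face up. Then take the plunger gauge out of its wooden block and hold it square to the plate with its tip inside the small scribed ring, pressing lightly so that the spring plunger is about half-way in (do not ram it). Finish while still holding the gauge there, and leave the other things on the bench where they are.

Things in the scene. Friction and masses are not known exactly. Their poses are not given: they have to be found in the camera images.
- leaf (a joint): Hinge of the jig's steel plate: 0 = level on the jig's left (+y of point hinge), scribed face down; 1.57 = upright; 3.14 = turned fully over, level on the right (-y), scribed face up. Stops at 0 and 3.14; starts at 0 to 0.3. The hinge is stiff (0.3 N m, with the plate's weight about 4 N at the handle): the plate stays where it is left.
- hinge (a point): Middle of the hinge axis, 45 mm above the bench. x runs along the hinge (roughly away from the robot), y to the side on which the plate lies at the start, z up; this frame stays put while the plate turns. The jig's plywood base (120 mm along x, 170 along y) is fixed to the bench; hinge lugs at x = +-52 mm rise to 56 mm above it.
- bail (a point): Middle of the grip bar of the plate's wire handle: a round bar 10 mm thick, parallel to the hinge, 125 mm from the hinge axis, 66 mm clear between its two side wires; 40 mm clear gap between bar and plate edge, nothing beneath it but the bench. The bar may turn between gripper pads while the plate swings. The frame turns with the plate.
- mark (a point): Centre of the scribed ring (inner radius 7 mm, thin cross through it) on the steel plate (86 mm along the hinge, 80 wide, 6 thick). Underneath at the start; once turned over it faces up, 48 mm above the bench, at (14, -42, 3) mm in point hinge's frame. Its z points into the plate (down after turning). The three plain dark dots on both faces are not the mark.
- gauge: Plunger gauge: a round metal tool upright in the block, about 0.12 kg. Origin: underside centre of its collar (36 mm across, 6 thick), which rests on the block's top; z runs along the tool, from tip to grip. Above the collar a round grip 26 mm thick up to 86 mm, then a 4 mm cap; below it a sleeve 18 mm thick and 22 mm long, then the plunger.
- gauge_grip (a point): Centre of the gauge's round grip (26 mm thick), 45 mm above the underside of the collar; z along the tool, up.
- gauge_tip (a point): Lowest point of the gauge's plunger, a 6 mm thick round-ended pin, 48 mm below the underside of the collar (93 mm below gauge_grip) when not pressed; it moves up with the plunger.
- plunger (a joint): Travel of the spring plunger into the gauge, m: 0 = fully out, 0.015 = at its stop. About 0.75 N starts it and 250 N/m after that: half-way in takes about 2.6 N, fully in 4.5 N.
- block: Wooden socket block 75 x 75 x 55 mm, fixed to the bench, origin at the centre of its underside; a vertical 24 mm hole through its middle in which the gauge stands.
- offcut: Bystander: hardwood offcut 42x70x20 mm, loose; origin at the centre of its underside.
- sander: Bystander: brown sanding block 64x112x28 mm, loose; origin at the centre of its underside.
- soap: Bystander: white box 55x85x30 mm, loose; origin at the centre of its underside.
- jig: The whole turn-over jig, plate included: origin at the underside centre of its plywood base, right below point hinge; axes as point hinge at all times.
Not all that is in view belongs to the job. What is shaped like the gauge but blue is not meant.

How it is judged:
By the outcome, as a careful person would: the job done as asked, in the order asked, and still so for the second after the job is handed in, while the arm keeps its last pose, push and grip.
It also fails if it takes over 56 s, if anything falls off the work surface, if the arm or the gripper's body presses on something with over 40 N, if the wrist force passes 120 N, or if a joint passes its speed limit or range.

## Working session

There is one attempt and no reset: what is moved stays moved. The work goes in short steps, Python scripts to look and compute and a shell command to move; the robot and the scene stay as the last step left them, time stands still between calls to the robot, and variables do not carry over. Pictures are saved under pics/ and viewed, at most 10 in all, crops included, and the job is handed in when it is done.

```bash
mkdir -p pics; cat > h.py <<'E'
import numpy as np,cv2
from workcell import telemetry,imaging
from scipy.spatial.transform import Rotation as R
def grab(n,f=None):
    c=imaging.camera(n)
    if f: cv2.imwrite('pics/'+f,c['img'][:,:,::-1])
    return c
def ray(c,uv):
    p=cv2.undistortPoints(np.array([[uv]],float),np.array(c['camera_matrix']),np.array(c['distortion']))[0,0]
    T=np.array(c['pose']); d=T[:3,:3]@[p[0],p[1],1]; return T[:3,3],d
def onz(c,uv,z):
    o,d=ray(c,uv); return o+d*(z-o[2])/d[2]
def proj(c,P):
    T=np.linalg.inv(np.array(c['pose'])); rv=cv2.Rodrigues(T[:3,:3])[0]
    return cv2.projectPoints(np.array(P,float).reshape(-1,3),rv,T[:3,3],np.array(c['camera_matrix']),np.array(c['distortion']))[0][:,0]
def st():
    s=telemetry.get_obs(); return np.array(s['tcp_pos']),R.from_euler('xyz',s['eef_rot']),s
def need(P,Rt=None):
    p,r,s=st(); print('offset mm',np.round(1000*r.inv().apply(np.array(P)-p),1))
    if Rt is not None: print('twist',np.round((r.inv()*Rt).as_rotvec(),3))
E
python3 - <<'E'
from h import *
import numpy as np
t=grab('top','top0.png'); s=grab('side','side0.png')
for c in (t,s): print(np.round(c['pose'],3).tolist())
cv2.imwrite('pics/both0.png',cv2.resize(np.vstack([t['img'],s['img']])[:,:,::-1],None,fx=.71,fy=.71))
print(telemetry.get_obs())
E
```

```text
[[-0.023, -0.986, 0.163, 0.346], [-1.0, 0.022, -0.006, -0.0], [0.002, -0.163, -0.987, 1.201], [0.0, 0.0, 0.0, 1.0]]
[[-0.974, -0.09, 0.209, 0.343], [-0.227, 0.465, -0.856, 0.74], [-0.02, -0.881, -0.473, 0.501], [0.0, 0.0, 0.0, 1.0]]
{'clock': 0.1, 'joint_positions': array([-1.43239953e+00,  2.77072301e-01, -2.77666025e-02,  1.26801841e+00,
        1.41842733e-05,  1.46742031e+00]), 'dq': array([-0.0002706 , -0.00127871,  0.00277045, -0.00131389,  0.00052275,
       -0.00079827]), 'effort': array([ 7.53018994e-04, -4.46709073e+01,  2.96128786e+01,  8.46204290e-03,
       -6.66759865e-05,  2.33183989e-06]), 'tcp_pos': array([ 0.1495525 , -0.60612781,  0.24425119]), 'eef_rot': array([-3.13954413e+00, -2.26785806e-04,  2.41772566e-01]), 'wrist_force': array([ 0.72882564,  0.15452618, -0.11976178]), 'moment': array([0.02564148, 0.01162172, 0.03901274]), 'grip_force': 0.0, 'grip_width': 0.08534213295557617}
```

View pics/top0.png

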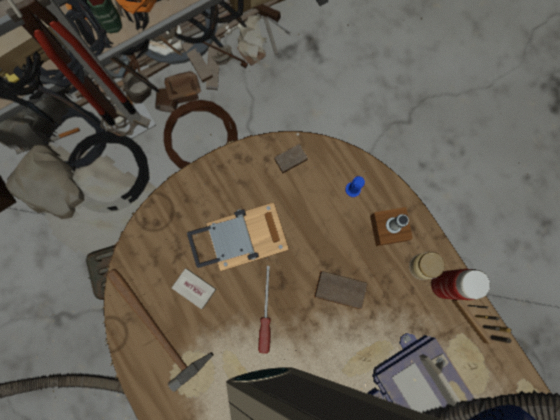

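View pics/side0.png

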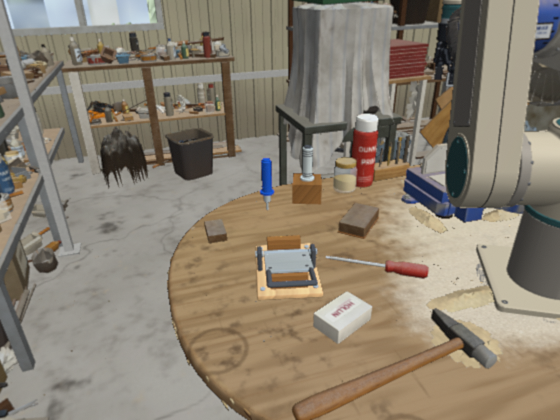

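The top view shows the jig's base at (238,238), with the bail bar at its left (193,250). The metal gauge stands in a wooden block at (391,226). Two tools are gauge-shaped: the blue one at (355,187) and the grey metal one at (398,222) in the block. The grey one matches the description (metal, upright in the block), so I'll confirm it in a crop.

```bash
python3 - <<'E'
from h import *
i=cv2.imread('pics/top0.png')
a=cv2.resize(i[190:285,170:305],None,fx=5.5,fy=3*5.5/3,interpolation=3)[:300*2]
b=cv2.resize(i[170:265,335:430],None,fx=5.5,fy=5.5,interpolation=3)
o=np.hstack([cv2.resize(i[195:280,180:295],(480,355),interpolation=3),cv2.resize(i[170:255,340:416],(317,355),interpolation=3)])
s=cv2.imread('pics/side0.png')
o2=cv2.resize(s[225:305,245:335],(270,240),interpolation=3); o3=cv2.resize(s[140:220,245:345],(300,240),interpolation=3)
q=np.zeros((600,800,3),np.uint8); q[:355,:797]=o; q[358:598,:270]=o2;q[358:598,300:600]=o3
cv2.imwrite('pics/crop0.png',q)
E
```

```text
(no output)
```

View pics/crop0.png

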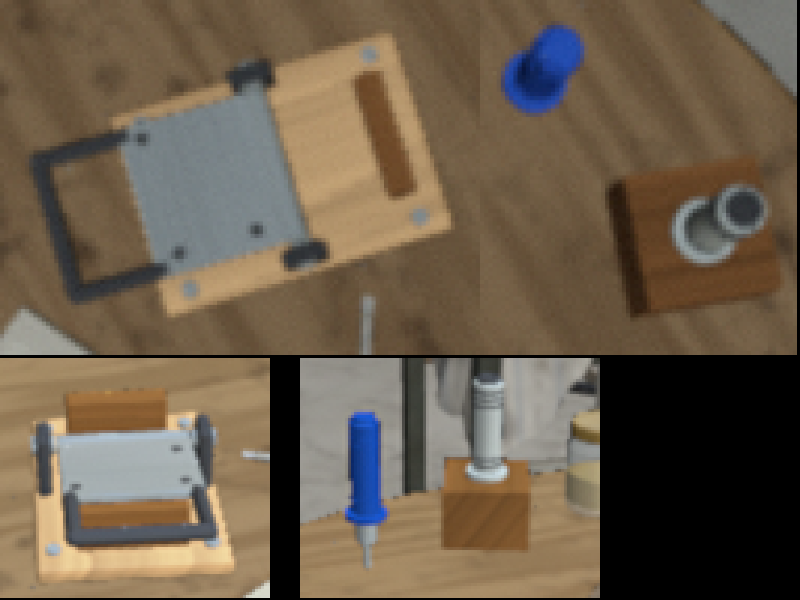

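The crop confirms it: the grey metal gauge is in the wooden block and the blue one stands free. The bail bar ends are at about (190,233) and (198,265) in the top view and (270,285) and (316,283) in the side view. The lugs are at (240,213) and (253,256).

```bash
python3 - <<'E'
from h import *
t=grab('top');s=grab('side')
def tri(u,v):
    o1,d1=ray(t,u);o2,d2=ray(s,v);d1/=np.linalg.norm(d1);d2/=np.linalg.norm(d2)
    A=np.stack([d1,-d2],1);k=np.linalg.lstsq(A,o2-o1,rcond=None)[0]
    a,b=o1+k[0]*d1,o2+k[1]*d2;return (a+b)/2,np.linalg.norm(a-b)
print('bar',tri((190.1,232.9),(270,285.5)),tri((198,265.2),(315.7,282.5)))
for z in (.045,.06,.08):print('bar@',z,onz(t,(190.1,232.9),z)[:2],onz(t,(198,265.2),z)[:2])
for u in((240.4,213),(253.1,256.1)):print('lug',onz(t,u,.052))
for u in((273,203.9),(287.8,249.6),(219.5,270),(206.8,223)):print('base',onz(t,u,.018))
# block top, gauge collar, cap
print('collar',onz(t,(340+706/4.17-480/4.17,170+230/4.17),.061),'cap',onz(t,(340+(740-480)/4.17,170+210/4.17),.055+.09))
m=cv2.inRange(cv2.cvtColor(t['img'],cv2.COLOR_RGB2HSV),(5,120,60),(14,255,170))
print('blocktop',[onz(t,u,.055)[:2] for u in((340+(625-480)/4.17,170+180/4.17),(340+(755-480)/4.17,170+157/4.17),(340+(780-480)/4.17,170+285/4.17),(340+(640-480)/4.17,170+312/4.17))])
E
```

```text
bar (array([0.48511168, 0.18669695, 0.05733271]), np.float64(0.003142532892028354)) (array([0.41078208, 0.1680482 , 0.06107463]), np.float64(0.0032946208054185308))
bar@ 0.045 [0.48819667 0.18896404] [0.41336508 0.17054414]
bar@ 0.06 [0.48635191 0.18650902] [0.41249136 0.16832815]
bar@ 0.08 [0.48389222 0.18323567] [0.4113264 0.1653735]
lug [0.5310757  0.07166971 0.052     ]
lug [0.4307565  0.04385244 0.052     ]
base [ 0.55684194 -0.00441137  0.018     ]
base [ 0.44669889 -0.0368314   0.018     ]
base [0.40259586 0.12425558 0.018     ]
base [0.51428747 0.15386558 0.018     ]
collar [ 0.4935452  -0.28046673  0.061     ] cap [ 0.49254833 -0.27774199  0.145     ]
blocktop [array([ 0.52323042, -0.23884261]), array([ 0.53452225, -0.31161854]), array([ 0.46298037, -0.32064773]), array([ 0.44983991, -0.24298681])]
```

```bash
python3 -m creep '{"offset":[[0,0,-50],[0,0,-50],[0,0,-50],[0,0,0],[0,0,0],[0,0,0],[0,0,0],[0,0,0],[0,0,0],[0,0,0],[0,0,0],[0,0,0],[0,0,0],[0,0,0],[0,0,0],[0,0,0],[0,0,0]],"twist":[[0,0,-0.186],[0,0,-0.186],[0,0,-0.186],[0,0,-0.186],[0,0,-0.186],[0,0,-0.186],[0,0,-0.186],[0,0,-0.186],[0,0,-0.186],[0,0,-0.186],[0,0,-0.186],[0,0,-0.186],[0,0,-0.186],[0,0,-0.186],[0,0,-0.186],[0,0,-0.186],[0,0,-0.186]],"hand":[0.4,0.4,0.4,0.4,0.4,0.4,0.4,0.4,0.4,0.4,0.4,0.4,0.4,0.4,0.4,0.4,0.4]}'
python3 -c "
from h import *
need([.449,.178,.25],R.from_euler('xyz',[np.pi,0,.27+np.pi]))
print(st()[2]['joint_positions'])"
```

```text
clock: 2.33
tcp_pos: [0.1496, -0.6067, 0.3949]
eef_rot: [3.141, 0.0, -2.873]
wrist_force: [-0.4, 1.0, -0.0]
grip_width: 0.0343
grip_force: 0.0
offset mm [-496.7  677.1  145.5]
twist [ 0.001  0.    -0.002]
[-1.43239024e+00  2.42697337e-01  2.38789318e-01  1.56761241e+00
 -2.57683788e-06 -1.70072424e+00]
```

```bash
python3 -m creep '{"offset":[[-33,45,0],[-33,45,0],[-33,45,0],[-33,45,0],[-33,45,0],[-33,45,10],[-33,45,15],[-33,45,15],[-33,45,15],[-33,45,15],[-33,45,15],[-33,45,15],[-33,45,15],[-33,45,15],[-33,45,15],[0,0,0]],"twist":[[0,0,0],[0,0,0],[0,0,0],[0,0,0],[0,0,0],[0,0,0],[0,0,0],[0,0,0],[0,0,0],[0,0,0],[0,0,0],[0,0,0],[0,0,0],[0,0,0],[0,0,0],[0,0,0]],"hand":[0.4,0.4,0.4,0.4,0.4,0.4,0.4,0.4,0.4,0.4,0.4,0.4,0.4,0.4,0.4,0.4]}'
python3 -c "
from h import *
c=grab('wrist','w1.png');t=grab('top')
print(proj(c,[.449,.178,.06]),proj(c,[.481,.058,.05]));need([.449,.178,.25])"
```

```text
clock: 4.32
tcp_pos: [0.4526, 0.1762, 0.2485]
eef_rot: [3.141, -0.003, -2.874]
wrist_force: [-0.5, -0.1, -0.3]
grip_width: 0.034
grip_force: 0.0
[[287.81050016 185.12991675]] [[158.2418997  182.56863688]]
offset mm [ 2.   5.  -0.2]
```

View pics/w1.png

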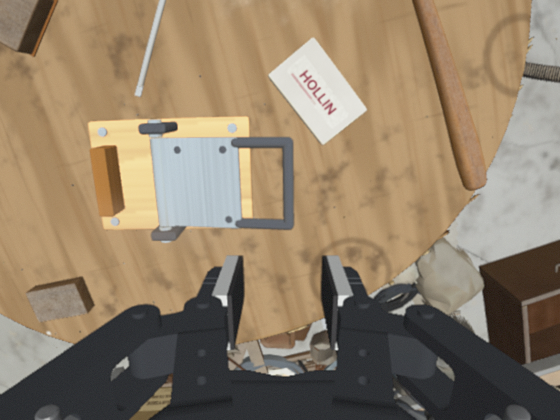

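The bar runs vertically at column 288, rows 138–228 in the wrist view, within 2 px of the prediction. I'll descend and grip.

```bash
python3 -m creep '{"offset":[[2,5,35],[0,0,50],[0,0,50],[0,0,40],[0,0,22],[0,0,0],[0,0,0],[0,0,0],[0,0,0],[0,0,0]],"twist":[[0,0,0],[0,0,0],[0,0,0],[0,0,0],[0,0,0],[0,0,0],[0,0,0],[0,0,0],[0,0,0],[0,0,0]],"hand":[0.4,0.4,0.4,0.4,0.4,0.4,0.0,0.0,0.0,0.0]}'
python3 - <<'E'
from h import *
p,r,s=st(); g=p+r.apply([0,0,-.005]); print(g,s['joint_positions'])
y=np.array([-np.sin(.27),np.cos(.27),0]); H=np.array([.481,.058,.045])
v=g-H; a=np.arctan2(v[2],v@y); rr=np.hypot(v[2],v@y); print(a,rr)
x=np.array([np.cos(.27),np.sin(.27),0]); prev=0,0
a0=np.arcsin(min(1,v[2]/.125)); H=g-.125*(np.cos(a0)*y+[0,0,np.sin(a0)]); print('hinge',H,a0)
for k in range(21):
    th=a0+(np.pi-a0)*k/20; P=.125*(np.cos(th)*y+np.array([0,0,np.sin(th)]))+H
    d=1000*r.inv().apply(P-g); print(np.round(d-prev,1) if k else ''); prev=d
E
```

```text
clock: 5.68
tcp_pos: [0.4496, 0.1808, 0.0549]
eef_rot: [3.133, 0.003, -2.877]
wrist_force: [-3.1, 9.1, -0.9]
grip_width: 0.0081
grip_force: 58.3
[0.44962028 0.18076637 0.05991031] [ 0.24408417  0.21545249 -0.55482621  0.79802964  0.00826448 -0.02022715]
0.11715361724677456 0.12756301359563468
hinge [0.48272366 0.06115513 0.045     ] 0.1195671432795288

[ -0.1  -3.5 -18.5]
[ -0.1  -6.3 -17.8]
[ -0.1  -8.9 -16.7]
[ -0.1 -11.3 -15.1]
[ -0.1 -13.4 -13.3]
[ -0.1 -15.3 -11.1]
[ -0.1 -16.8  -8.7]
[ -0.1 -17.9  -6. ]
[ -0.1 -18.6  -3.3]
[ -0.1 -18.9  -0.5]
[ -0.1 -18.7   2.4]
[ -0.1 -18.1   5.2]
[ -0.1 -17.2   7.9]
[ -0.1 -15.8  10.3]
[ -0.  -14.   12.6]
[ -0.  -12.   14.6]
[-0.  -9.7 16.2]
[ 0.  -7.1 17.5]
[ 0.  -4.4 18.4]
[ 0.  -1.6 18.8]
```

```bash
python3 -m creep '{"offset":[[0,-1,-18.5],[0,-6.3,-17.8],[0,-8.9,-16.7],[0,-11.3,-15.1],[0,-13.4,-13.3],[0,-15.3,-11.1],[0,-16.8,-8.7],[0,-17.9,-6],[0,-18.6,-3.3],[0,-18.9,-0.5],[0,0,0]],"twist":[[0,0,0],[0,0,0],[0,0,0],[0,0,0],[0,0,0],[0,0,0],[0,0,0],[0,0,0],[0,0,0],[0,0,0],[0,0,0]],"hand":[0,0,0,0,0,0,0,0,0,0,0]}'
```

```text
clock: 7.05
tcp_pos: [0.4865, 0.0533, 0.1666]
eef_rot: [3.142, 0.008, -2.88]
wrist_force: [6.3, 1.7, -4.0]
grip_width: 0.0074
grip_force: 59.0
```

```bash
python3 - <<'E'
from h import *
p,r,s=st(); g=p+r.apply([0,0,-.005]); print(g,s['moment'])
y=np.array([-np.sin(.27),np.cos(.27),0]);x=np.array([np.cos(.27),np.sin(.27),0])
v=g-[.4827,.0612,.045];print(v@x,v@y,v[2],np.hypot(v@y,v[2]))
print('force',np.round([np.dot(s['wrist_force'],e) for e in (x,y)],1))
E
```

```text
[0.48644769 0.05328308 0.17161155] [ 0.2858354  -1.27748214  0.15342433]
0.0015002251113138696 -0.0086297230012853 0.12661154840381988 0.12690530449233295
force [ 6.5 -0.1]
```

```bash
python3 -m creep '{"offset":[[0,-18.7,2.4],[0,-18.1,5.2],[0,-17.2,7.9],[0,-15.8,10.3],[0,-14,12.6],[0,-12,14.6],[0,-9.7,16.2],[0,-7.1,17.5],[0,-4.4,18.4],[0,-1.6,18.8],[0,0,2],[0,0,0]],"twist":[[0,0,0],[0,0,0],[0,0,0],[0,0,0],[0,0,0],[0,0,0],[0,0,0],[0,0,0],[0,0,0],[0,0,0],[0,0,0],[0,0,0]],"hand":[0,0,0,0,0,0,0,0,0,0,0,0]}'
```

```text
clock: 8.55
tcp_pos: [0.5186, -0.058, 0.0452]
eef_rot: [3.136, 0.012, -2.877]
wrist_force: [-4.2, 12.5, 28.9]
grip_width: 0.0075
grip_force: 63.8
```

```bash
python3 -m creep '{"offset":[[0,3,-4],[0,0,0],[0,0,0],[0,0,-30],[0,0,-50],[0,15,-50],[0,30,-40],[0,0,0]],"twist":[[0,0,0],[0,0,0],[0,0,0],[0,0,0],[0,0,0],[0,0,0],[0,0,0],[0,0,0]],"hand":[0.05,0.4,0.4,0.4,0.4,0.4,0.4,0.4]}'
python3 -c "
from h import *
c=grab('wrist','w2.png');s=grab('side')
x=np.array([np.cos(.27),np.sin(.27),0]);y=np.array([-np.sin(.27),np.cos(.27),0])
H=np.array([.4827,.0612,.045])
print('mark',proj(c,H+.014*x-.042*y+[0,0,.003]),'bar',proj(c,H-.125*y))
q=np.hstack([c['img'][:, :, ::-1][60:360,100:420],cv2.resize(s['img'][215:305,245:341,::-1],(320,300),interpolation=3)]);cv2.imwrite('pics/c2.png',q)"
```

```text
clock: 9.55
tcp_pos: [0.5026, -0.0139, 0.216]
eef_rot: [-3.139, 0.006, -2.878]
wrist_force: [-0.8, -0.7, -0.4]
grip_width: 0.0347
grip_force: 0.0
mark [[326.28341692 208.07701746]] bar [[231.75706924 192.45262985]]
```

View pics/c2.png

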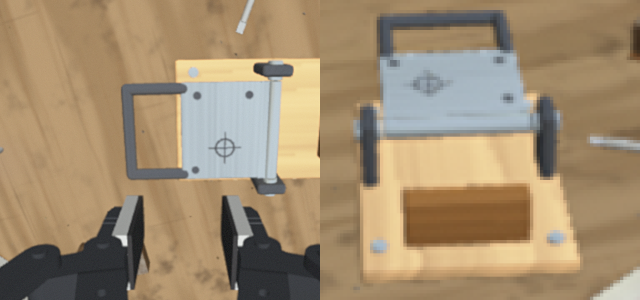

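The plate is turned over, scribed face up. The ring is at full-frame pixel (325,207), against a prediction of (326,208), and the bar is at (230,192), so it lies level. Next is the gauge.

```bash
python3 -c "
from h import *
c=grab('wrist')
print('mark',onz(c,(325,207),.048))
g=np.array([.4935,-.279,.25]);need(g)
p,r,s=st();c['pose']=np.array(c['pose']);c['pose'][:3,3]+=g-p
print(proj(c,[.4935,-.279,.145]),proj(c,[.4935,-.279,.061]))"
```

```text
mark [0.50282141 0.0217084  0.048     ]
offset mm [  74.9 -253.5  -38.8]
[[285.93714635 213.10652111]] [[285.08121044 186.9505312 ]]
```

```bash
python3 -m creep '{"offset":[[12,-42,-38],[13,-42,0],[12,-42,0],[13,-42,0],[12,-42,0],[13,-43,0],[0,0,0],[0,0,0]],"twist":[[0,0,0],[0,0,0],[0,0,0],[0,0,0],[0,0,0],[0,0,0],[0,0,0],[0,0,0]],"hand":[0.8,0.8,0.8,0.8,0.8,0.8,0.8,0.8]}'
python3 -c "
from h import *
c=grab('wrist','w3.png')
print(proj(c,[.4935,-.279,.145]),proj(c,[.4935,-.279,.061]));need([.4935,-.279,.1])"
```

```text
clock: 10.7
tcp_pos: [0.4931, -0.2779, 0.2484]
eef_rot: [3.138, -0.002, -2.881]
wrist_force: [0.2, -0.3, -0.5]
grip_width: 0.0682
grip_force: 0.0
[[283.73160617 215.42302595]] [[283.08686878 188.68111972]]
offset mm [ -0.   -2.  148.9]
```

View pics/w3.png

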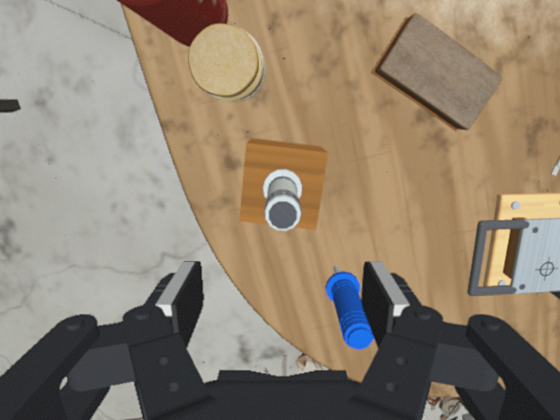

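Cap centre (284,212) and collar (283,188) are both close to the predictions. The blue lookalike is at (345,300), separate from the block. I'll check clearances and correct.

```bash
python3 -c "
from h import *
c=grab('wrist');t=grab('top')
a=onz(c,(284,212),.143);b=onz(c,(283,188),.061);print('cap',a,'collar',b)
print('blue top',[ (z,onz(c,(358,337),z)[:2],onz(t,(359,182),z)[:2]) for z in (.09,.12,.15)],'blue collar',[(z,onz(c,(344,289),z)[:2],onz(t,(351,190),z)[:2]) for z in (.03,.05)])
m=(a+b)/2;need([m[0],m[1],.1])"
```

```text
cap [ 0.49210509 -0.27882631  0.143     ] collar [ 0.49339345 -0.27883     0.061     ]
blue top [(0.09, array([ 0.61104443, -0.17211595]), array([ 0.58995851, -0.19983771])), (0.12, array([ 0.59171285, -0.18525273]), array([ 0.58337156, -0.19444742])), (0.15, array([ 0.57238126, -0.1983895 ]), array([ 0.57678461, -0.18905713]))] blue collar [(0.03, array([ 0.59337182, -0.1817904 ]), array([ 0.58411085, -0.19062399])), (0.05, array([ 0.58371449, -0.18848693]), array([ 0.58004444, -0.18737197]))]
offset mm [  1.4  -1.5 149.7]
```

```bash
python3 -m creep '{"offset":[[1,-1.5,0],[0,0,40],[0,0,50],[0,0,40],[0,0,19],[0,0,0],[0,0,0],[0,0,0],[0,0,0],[0,0,0],[0,0,0]],"twist":[[0,0,0],[0,0,0],[0,0,0],[0,0,0],[0,0,0],[0,0,0],[0,0,0],[0,0,0],[0,0,0],[0,0,0],[0,0,0]],"hand":[0.8,0.8,0.8,0.8,0.8,0.8,0,0,0,0,0]}'
python3 -c "
from h import *
print(st()[2]['moment'],st()[1].as_matrix()[:,2])"
```

```text
clock: 12.22
tcp_pos: [0.4944, -0.2802, 0.1026]
eef_rot: [-3.141, 0.002, -2.879]
wrist_force: [-0.6, 1.7, 5.3]
grip_width: 0.0251
grip_force: 59.1
[ 0.42187277  0.07951995 -0.00050029] [ 1.80582078e-03 -5.59338929e-04 -9.99998213e-01]
```

```bash
python3 -m creep '{"offset":[[0,0,-10],[0,0,-20],[0,0,-40],[0,0,-40],[0,0,-40],[0,0,0]],"twist":[[0,0,0],[0,0,0],[0,0,0],[0,0,0],[0,0,0],[0,0,0]],"hand":[0,0,0,0,0,0]}'
python3 -c "
from h import *
x=np.array([np.cos(.27),np.sin(.27),0]);y=np.array([-np.sin(.27),np.cos(.27),0])
M=np.array([.4827,.0612,.048])+.014*x-.042*y
need([M[0],M[1],.2426]);c=grab('wrist','w4.png');print(M,proj(c,M))
t=grab('top','t4.png');print(proj(t,M))"
```

```text
clock: 12.98
tcp_pos: [0.4957, -0.2817, 0.2558]
eef_rot: [-3.135, 0.005, -2.879]
wrist_force: [0.9, -0.5, -1.1]
grip_width: 0.0251
grip_force: 59.1
offset mm [-90.6 292.7  11.7]
[0.50739551 0.02445586 0.048     ] [[549.41966564 264.20469966]]
[[261.01523365 222.91045398]]
```

View pics/w4.png

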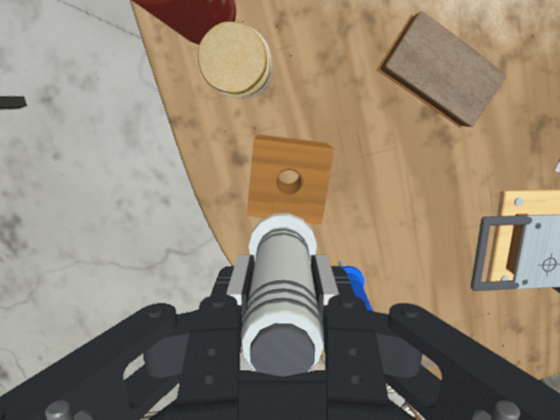

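The gauge is held straight in the jaws, clear of the block. The ring is at (549,264), as predicted. I'll move over the mark.

```bash
python3 -m creep '{"offset":[[-13,42,0],[-13,42,0],[-13,42,0],[-13,42,0],[-13,42,10],[-13,42,20],[-13,41,40],[0,0,0],[0,0,0],[0,0,0]],"twist":[[0,0,0],[0,0,0],[0,0,0],[0,0,0],[0,0,0],[0,0,0],[0,0,0],[0,0,0],[0,0,0],[0,0,0]],"hand":[0,0,0,0,0,0,0,0,0,0]}'
python3 -c "
from h import *
p,r,s=st();M=np.array([.5074,.0245,.048]);tip=p+r.apply([0,0,.0956]);print('tip est',tip,p,s['eef_rot']);need([M[0],M[1],.184],R.from_euler('xyz',[np.pi,0,s['eef_rot'][2]]))
c=grab('wrist');t=grab('top');s=grab('side')
for k in (c,t,s):print('mark',proj(k,M),'tip',proj(k,tip),'grip',proj(k,p))
m=proj(c,M)[0];q=proj(s,M)[0];u=proj(t,M)[0]
f=lambda i,a,h,w,sz:cv2.resize(i[max(0,int(a[1])-h):int(a[1])+h,max(0,int(a[0])-w):int(a[0])+w,::-1],sz,interpolation=3)
o=np.hstack([f(c['img'],m,75,100,(400,300)),f(s['img'],q-[0,15],37,50,(400,300))]);cv2.imwrite('pics/c5.png',o)"
```

```text
clock: 14.32
tcp_pos: [0.5063, 0.0257, 0.182]
eef_rot: [-3.141, 0.001, -2.881]
wrist_force: [-0.0, 0.3, -1.5]
grip_width: 0.0246
grip_force: 59.4
tip est [0.50644043 0.02560837 0.08641848] [0.50631735 0.02565296 0.18201839] [-3.14081004e+00  1.12364014e-03 -2.88076183e+00]
offset mm [-0.8 -1.4 -2. ]
twist [-0.001  0.001 -0.   ]
mark [[283.86477753 204.0548068 ]] tip [[286.01336011 218.35312379]] grip [[288.27562989 288.71416432]]
mark [[260.99614857 222.90896111]] tip [[260.09753419 220.97577806]] grip [[258.87570326 214.42635992]]
mark [[277.03871901 238.89582615]] tip [[277.1241478  222.71487132]] grip [[276.48729265 178.37104555]]
```

View pics/c5.png

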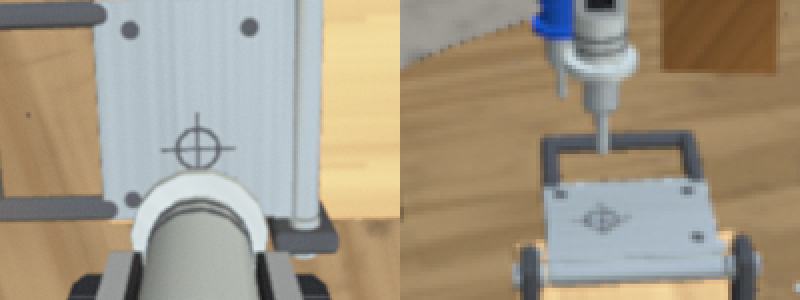

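The ring is at wrist pixel (282,203), in line with the gauge axis, and in the side view the tip (278,224) is above the ring (277.5,241). I'll make a small correction and descend.

```bash
python3 -m creep '{"offset":[[-0.8,-0.5,10],[0,0,12],[0,0,10],[0,0,2],[0,0,0],[0,0,0]],"twist":[[0,0,0],[0,0,0],[0,0,0],[0,0,0],[0,0,0],[0,0,0]],"hand":[0,0,0,0,0,0]}'
```

```text
clock: 15.22
tcp_pos: [0.5069, 0.0264, 0.1478]
eef_rot: [-3.141, 0.001, -2.879]
wrist_force: [0.1, -0.7, -1.3]
grip_width: 0.0244
grip_force: 59.4
```

```bash
python3 -m creep '{"offset":[[0,0,2],[0,0,1],[0,0,0],[0,0,0]],"twist":[[0,0,0],[0,0,0],[0,0,0],[0,0,0]],"hand":[0,0,0,0]}';python3 -m creep '{"offset":[[0,0,1.5],[0,0,1.5],[0,0,0],[0,0,0]],"twist":[[0,0,0],[0,0,0],[0,0,0],[0,0,0]],"hand":[0,0,0,0]}'
python3 -c "
from h import *
f=[]
for i in range(6): s=grab('side');f.append(st()[2]['wrist_force'][2])
print(f)
t=st()[0];t=t-[0,0,.0956];print(proj(s,t))
c=grab('wrist')
a=(277,232)
cv2.imwrite('pics/c6.png',np.hstack([cv2.resize(s['img'][197:257,237:317,::-1],(400,300),interpolation=3),cv2.resize(c['img'][120:270,180:380,::-1],(400,300))]))"
```

```text
clock: 15.72
tcp_pos: [0.5065, 0.0263, 0.1444]
eef_rot: [-3.142, 0.0, -2.879]
wrist_force: [-0.1, -0.3, -1.2]
grip_width: 0.0248
grip_force: 59.4
clock: 16.23
tcp_pos: [0.5067, 0.0263, 0.1416]
eef_rot: [-3.141, 0.0, -2.879]
wrist_force: [0.3, 0.5, 0.4]
grip_width: 0.0245
grip_force: 59.4
[np.float64(-0.009409483862695467), np.float64(0.33674530550530685), np.float64(0.026980456553975463), np.float64(0.0842625426668196), np.float64(0.7300385731810646), np.float64(-0.011366372104622324)]
[[277.22598566 240.27769077]]
```

View pics/c6.png

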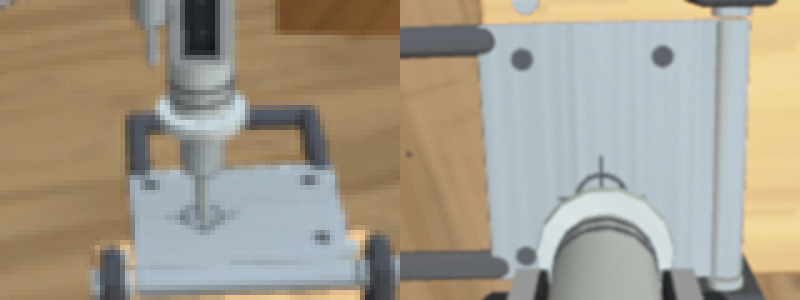

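```bash
python3 -c "
from h import *
S=np.mean([grab('side')['img'].astype(float) for _ in range(4)],0);s=grab('side')
print('rows 234-248, cols 266-289');print(S[234:249,266:290].mean(2).round().astype(int))
c=grab('wrist');p,r,_=st()
for nm,dz in (('collar',.0476-.006),('plate',.0936)):
  for dy in (-.002,0,.002): print(nm,dy,proj(c,p+r.apply([0,dy,dz])))
for dy in(-.005,0,.005):print(proj(s,[.5067-.27*dy,.0263+.96*dy,.048]))
W=c['img'].astype(float).mean(2);print(W[196:216:2,262:302].round().astype(int))
"
```

```text
rows 234-248, cols 266-289
[[120 114 142 172 178 176 176 177 180 169 128 140 168 178 179 178 178 177
  178 178 178 178 178 179]
 [168 167 172 177 177 177 177 177 179 169 129 140 168 178 178 178 178 178
  178 178 178 180 180 179]
 [179 178 178 177 177 177 177 177 180 170 135 141 168 177 177 176 176 177
  177 176 177 176 177 177]
 [175 175 175 175 176 176 177 176 172 162 131 141 166 169 171 178 178 178
  178 177 178 177 178 177]
 [177 177 177 177 178 178 178 167 149 141 120 138 156 139 147 170 178 174
  175 179 180 180 180 181]
 [177 178 177 177 174 175 167 139 141 154 128 137 155 141 140 149 165 159
  165 178 181 181 181 182]
 [176 176 176 174 165 162 152 123 139 154 134 134 156 152 143 138 158 164
  174 181 182 182 182 182]
 [178 177 178 178 176 175 169 145 138 154 154 142 156 141 144 157 174 179
  182 182 182 182 182 183]
 [179 179 179 180 180 180 180 175 169 160 146 129 140 147 167 177 181 181
  181 181 180 181 181 182]
 [177 177 177 177 178 178 178 180 180 176 168 152 158 172 181 182 182 182
  182 182 182 182 183 183]
 [180 179 180 179 179 180 180 181 181 182 182 178 179 182 182 1
[... 1752 characters left out ...]
 189 189 188
  192 192 195 193]
 [188 190 189 185 184 184 189 193 197 194 179 155 133 117 112 118 124 116
   96 105 120 120 117 110 116 133 158 179 191 195 194 193 190 188 188 188
  192 193 194 193]
 [188 190 190 187 184 184 186 189 176 142 117 114 138 165 180 188 188 166
  127 150 190 192 186 175 159 132 111 112 141 173 193 193 192 187 187 188
  191 196 193 195]
 [186 191 188 189 186 184 175 148 118 113 147 178 188 190 188 190 186 163
  129 148 187 191 191 193 192 185 166 128 100 119 160 186 192 188 188 188
  192 192 194 195]
 [186 188 188 187 184 173 141 111 123 157 176 175 167 166 166 166 167 163
  159 162 169 170 171 173 175 177 176 168 155 144 142 165 188 189 188 189
  190 194 196 193]]
```

Measured: the tip sits about 1.7 mm to the +y side of the ring centre (wrist axis at column 282.5, ring at 280), and the side view agrees. I'll lift, shift and press to half travel.

```bash
python3 -m creep '{"offset":[[0,0,-4],[0,-1.7,0],[0,0,0],[0,0,2],[0,0,2],[0,0,1.5],[0,0,1.5],[0,0,0],[0,0,0],[0,0,0]],"twist":[[0,0,0],[0,0,0],[0,0,0],[0,0,0],[0,0,0],[0,0,0],[0,0,0],[0,0,0],[0,0,0],[0,0,0]],"hand":[0,0,0,0,0,0,0,0,0,0]}'
python3 -c "
from h import *
f=[]
for i in range(12): grab('side');f.append([*st()[2]['wrist_force'],st()[0][2]])
print(np.mean(f,0),np.std(f,0))"
```

```text
clock: 18.12
tcp_pos: [0.507, 0.0247, 0.1385]
eef_rot: [-3.142, 0.0, -2.879]
wrist_force: [-0.6, -0.5, 1.6]
grip_width: 0.0247
grip_force: 59.4
[-0.37310926 -0.18603619  1.02520889  0.13844398] [4.02832737e-01 4.04024906e-01 6.42807540e-01 2.48113503e-05]
```

```bash
python3 -m creep '{"offset":[[0,0,1],[0,0,1],[0,0,0],[0,0,0],[0,0,0]],"twist":[[0,0,0],[0,0,0],[0,0,0],[0,0,0],[0,0,0]],"hand":[0,0,0,0,0]}'
python3 -c "
from h import *
f=[]
for i in range(20): s=grab('side');f.append([*st()[2]['wrist_force'],st()[0][2]])
print(np.mean(f,0),st()[2]['eef_rot'])
c=grab('wrist')
cv2.imwrite('pics/c7.png',np.hstack([cv2.resize(s['img'][205:253,247:311,::-1],(400,300),interpolation=3),cv2.resize(c['img'][120:270,180:380,::-1],(400,300))]))"
```

```text
clock: 19.35
tcp_pos: [0.507, 0.0247, 0.1365]
eef_rot: [-3.142, 0.0, -2.879]
wrist_force: [-0.8, 0.1, 1.3]
grip_width: 0.0244
grip_force: 59.4
[-0.08998441  0.14248842  1.75672219  0.13643326] [ 3.14157917e+00 -1.70340505e-05 -2.87935917e+00]
```

View pics/c7.png

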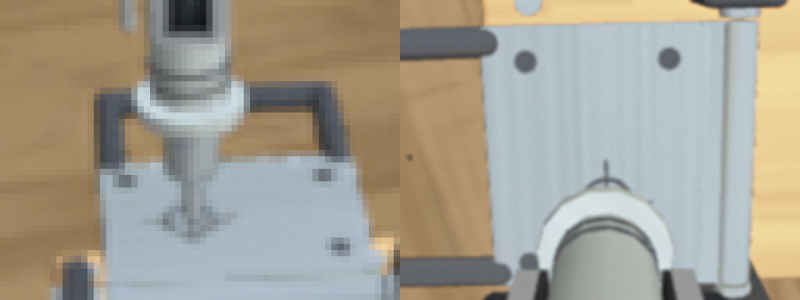

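The last view shows the pin end inside the ring: side crop (193,222), with the cross line at wrist column 606 against the collar centre at 605. The net push is about 2.6–3 N, with the plunger 7–8.5 mm in. I'm handing in.

```bash
python3 -c "
from workcell import workorder
print(workorder.finish_job())"
```

```text
the job is handed in; nothing more can be done
None
```

The plate is turned fully over with its scribed face up, and I handed the job in with the gauge held square in the ring and its plunger an estimated 7–9 mm into its 15 mm travel.

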